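# Load the tea carrier and hold it ready

### The arm

A 6-joint arm with a two-finger parallel gripper is mounted at the origin on the work surface. World frame = base frame: x ahead of the robot, y to its left, z up, the work surface at z = 0. Lengths are in mm, angles in rad, forces in N, time in s.
With the tool pointing down it reaches from about 275 to 825 mm from the base axis. Payload 5.2 kg.
Tool frame: the origin (TCP) lies at the very end of the fingers, on their centre line; the grasp point (between the pads) lies 19 mm behind it; z points along the fingers, y is the direction in which the jaws open and shut (so a half turn about z gives the same grasp; the last joint's range is limited). The gripper opens to 93 mm and grips with 3 to 60 N. Pads are 15 mm wide; open, the fingers measure 128 mm over their backs; the gripper's body (75 mm by 188 mm) begins 65 mm behind the grasp point.
Start: joints at [-1.44, 0.259, 1.535, -0, 1.348, -0.203], TCP at [180.22, -519.64, 218.653] pointing down, gripper open.
Joint ranges: [-3.14, 3.14], [-0.91, 2.08], [0.19, 2.58], [-1.22, 4.36], [0.22, 2.71], [-3.12, 3.12]. Speed limits (rad/s): [2.57, 2.57, 3.14, 3.14, 3.14, 3.14].

### API

Orientations are given as [roll, pitch, yaw] about the fixed x, y, z axes, in that order (R = Rz(yaw) Ry(pitch) Rx(roll)).
In Python, from bench import robot gives the robot as it stands. The module is installed in compiled form; this text tells all that it offers. Calls block until the motion is done:
- robot.move_ptp(position, orientation): joint-space move of the TCP to a pose.
- robot.move_linear(position, ori=None, speed=150, f_stop=None): straight line of the TCP; ori=None keeps the orientation; speed is the mean speed in mm/s. With f_stop (N) it stops when the force on the tool has changed by that much, and returns True; else False.
- robot.move_j(angles): joint-space move.
- robot.move_gripper(opening): opening from 0.0 (shut) to 1.0 (fully open); the grip force is fixed at half the most; returns when the fingers have stopped.
- robot.sleep(seconds).
- robot.inverse_kinematics(position, orientation): joint angles nearest the present ones, or None.
- robot.get_image(name): name is "side" or "top" or "wrist"; returns a dict with "img" (420x560x3 uint8, blue, green, red), "fovy" (degrees; the focal length in pixels is half the picture's height over the tangent of half this angle, whatever the lens; pixels are square), "cx", "cy" (the principal point, pixels), "eye" and "orientation" of the camera in the world. Camera axes: x right, y down, z forward; pixel columns grow to the right and rows downward; lengths in mm; the calibration is good to about 2 mm. A picture is of the moment at which its call begins. There is no depth.
A pose or a line that the arm cannot do raises robot.MotionError and nothing moves.
- robot.hand_in(): hands the job in, once; it reports no verdict.
Readings, each from a call of its own:
- robot.current_t(): time.
- robot.current_qpos(): joint angles.
- robot.current_joint_vel(): joint speeds.
- robot.current_joint_efforts(): joint torques, N m.
- robot.current_tcp_pos(): TCP position.
- robot.current_eef_rot(): TCP orientation.
- robot.current_contact_force(): force on the tool from outside, world axes, zero at the start.
- robot.current_ft_torque(): the same for the moment, N m.
- robot.current_gripper_width(): opening from 0.0 (shut) to 1.0 (fully open).
Only numpy, scipy, OpenCV 4.12 (cv2) and the standard library are available. Lean on these libraries where they do the work, as an engineer would, in place of code of your own. Each camera call takes 0.05 s, during which the arm holds its last target.

### The job

Stack the two blue coasters flat and squarely on top of each other, edges flush, on the dark inlay at the empty end of the wooden tea carrier, while it stands on the counter, and let go of them. Then take the carrier by its bridge handle, lift it about 10 cm clear of the counter with the coasters and the open gaiwan riding upright on it, and finish still holding it there, level and steady. Leave everything else on the counter alone.

Things in the scene. Friction and masses are not known exactly. Their poses are not given: they have to be found in the camera images.
- carrier: Loose flat wooden carrier board, 160 (its x) x 300 (its y) x 12 mm thick, about 0.3 kg, lying on the counter (about 0.65 kg loaded). Origin: centre of the underside; z up. A bridge handle stands over its middle: two 10 mm round steel posts at x = +-45 mm carry a dark wooden bar. The gaiwan stands at its +y end, the empty bay is at its -y end.
- handle_mid (a point): Middle of the carrier's handle bar. The bar is 110 mm long (carrier x), 16 mm wide (carrier y) and 20 mm tall; its middle is 135 mm above the carrier's underside. Grip it across the 16 mm width, from above. Axes as the carrier's.
- bay (a point): Centre of the dark inlay (64 mm in carrier x by 94 mm in carrier y, flush), on the board's top face, 90 mm from the handle towards the carrier's -y end and 12 mm above its underside. Axes as the carrier's; the coasters' long sides go along y.
- coaster_a_center (a point): Centre (half-way up) of a blue ceramic coaster, 58 (its x) x 88 (its y) x 12 mm thick, about 0.11 kg, loose, lying flat on the counter at the start; z up. A half turn makes no difference. Grip it across the 58 mm width.
- coaster_b_center (a point): Centre of the other coaster, identical to the first; either may be the lower one.
- gaiwan: White gaiwan (lidless bowl fixed on its saucer), 92 mm across, 62 mm tall, about 0.2 kg, standing loose on the carrier's +y end, 90 mm from the handle. Origin: centre of the underside. It stays there.
- lid_rest: Bystander: green hard silicone disc, 80 mm across, 10 mm thick, loose on the counter. Origin: centre of the underside.
- gaiwan_lid: Bystander: white gaiwan lid, 74 mm across, 22 mm tall, lying on the lid rest. Origin: centre of the underside.
- tea_caddy: Bystander: aluminium caddy, 74 mm across, 107 mm tall. Origin: centre of the underside.
- pitcher: Bystander: glass pitcher with steel spout and handle, 86 mm across, 130 mm tall. Origin: centre of the underside.
- kettle: Bystander: steel kettle, 156 mm across, 190 mm tall, loose on its base. Origin: centre of the underside.
- kettle_base: Bystander: fixed black kettle base, 176 mm across, 18 mm thick, with an orange press button on the side towards the robot. Origin: centre of the underside.
Mind the look-alikes: they are no part of the job. What is shaped like the part that bears coaster_b_center but orange is not meant. What is shaped like the part that bears coaster_a_center but yellow is not meant.

How it is judged:
By the outcome, as a careful person would: the job done as asked, in the order asked, and still so for the second after the job is handed in, while the arm keeps its last pose, push and grip.
It also fails if it takes over 67 s, if anything falls off the work surface, if the arm or the gripper's body presses on something with over 40 N, if the wrist force passes 120 N, or if a joint passes its speed limit or range.

## Working session

There is one attempt and no reset: what is moved stays moved. The work goes in short steps, each a Python script; the robot and the scene stay as the last script left them, time stands still between calls to the robot, and variables do not carry over. Pictures are saved under pics/ and viewed, and the job is handed in when it is done.

```bash
mkdir -p pics; cat > h.py <<'E'
import numpy as np, cv2
from scipy.spatial.transform import Rotation as Rn
from bench import robot
def Rm(o):
    o=np.array(o,float)
    return o if o.shape==(3,3) else Rn.from_euler('xyz',o).as_matrix()
def ray(im,u,v):
    f=im['img'].shape[0]/2/np.tan(np.radians(im['fovy'])/2)
    d=Rm(im['orientation'])@np.array([(u-im['cx'])/f,(v-im['cy'])/f,1.0])
    return np.array(im['eye'],float),d
def onplane(im,u,v,z):
    e,d=ray(im,u,v); return e+d*(z-e[2])/d[2]
def proj(im,p):
    f=im['img'].shape[0]/2/np.tan(np.radians(im['fovy'])/2)
    c=Rm(im['orientation']).T@(np.array(p,float)-np.array(im['eye']))
    return np.array([im['cx']+f*c[0]/c[2],im['cy']+f*c[1]/c[2]])
E
python3 - <<'E'
from h import *
import pickle
for n in ['side','top','wrist']:
    im=robot.get_image(n); cv2.imwrite(f'pics/{n}0.png',im['img']); pickle.dump(im,open(f'{n}0.pkl','wb'))
    print(n,im['fovy'],im['cx'],im['cy'],im['eye'],im['orientation'])
print(robot.current_t(),robot.current_eef_rot(),robot.current_gripper_width())
E
```

```text
side 46.32009199068793 279.0136440545403 213.00133029008245 [ 486.92804839  972.0482148  1022.06196744] [-2.32922951 -0.01776155 -3.05492038]
top 54.90036652518418 280.1956070089687 208.89024520859633 [3.91043727e+02 4.42929608e-01 1.47475700e+03] [-3.03998538e+00 -3.01808075e-03 -1.54781229e+00]
wrist 65.15009514018578 278.7123411377194 212.08501811605007 [ 245.26762641 -496.8292396   384.24588669] [ 2.89058738e+00  1.60070926e-03 -1.23718932e+00]
0.15 [-3.14021951e+00 -2.45888468e-04  3.33800226e-01] 0.9998185661133339
```

View pics/top0.png

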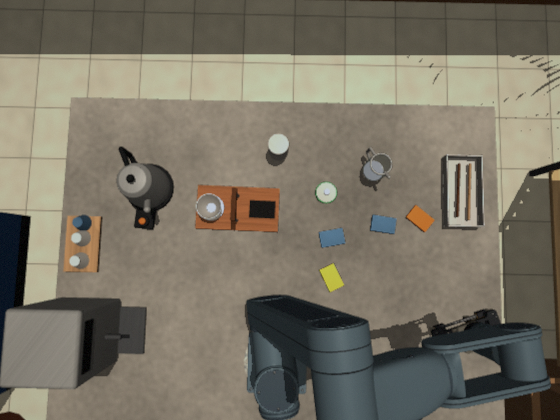

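View pics/side0.png

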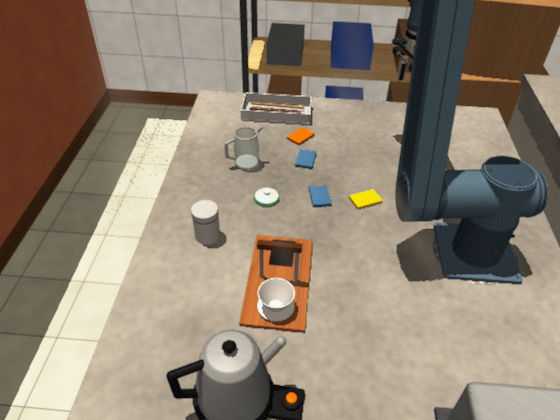

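View pics/wrist0.png

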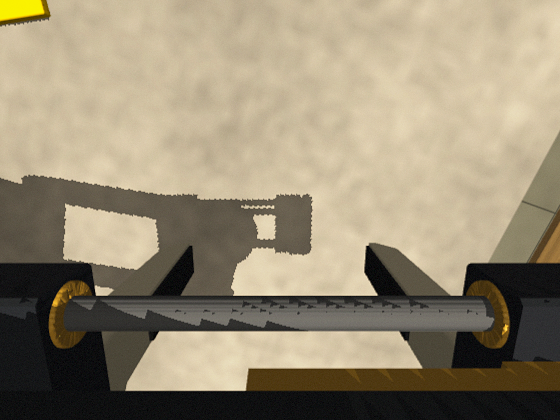

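The top view shows four similar tiles: blue at (332,238), blue at (384,225), orange at (420,218) and yellow at (332,278). The two blue ones are meant; orange and yellow are the look-alikes. The carrier is at (237,209), with the gaiwan at its left end (210,208) and the dark inlay at (262,209).

```bash
cat >> h.py <<'E'
def blobs(im,lo,hi,amin=60,roi=None):
    hsv=cv2.cvtColor(im['img'],cv2.COLOR_BGR2HSV)
    m=cv2.inRange(hsv,np.array(lo),np.array(hi))
    if roi is not None:
        k=np.zeros_like(m); k[roi[1]:roi[3],roi[0]:roi[2]]=255; m&=k
    cs,_=cv2.findContours(m,cv2.RETR_EXTERNAL,cv2.CHAIN_APPROX_NONE)
    return [c for c in cs if cv2.contourArea(c)>amin]
def rect_world(im,c,z):
    P=np.array([onplane(im,u,v,z)[:2] for u,v in c.reshape(-1,2)],np.float32)
    return cv2.minAreaRect(P)
E
python3 - <<'E'
from h import *
import pickle
im=pickle.load(open('top0.pkl','rb'))
for name,lo,hi,z in [('blue',(95,90,60),(125,255,255),12),('wood',(3,120,50),(14,255,255),12),('inlay',(0,0,0),(180,255,45),12)]:
  for c in blobs(im,lo,hi,150):
    x,y,w,h=cv2.boundingRect(c)
    if 150<y+h/2<300 and 180<x<460: print(name,(x,y,w,h),cv2.contourArea(c),rect_world(im,c,z))
s=pickle.load(open('side0.pkl','rb'))
for c in blobs(s,(95,90,60),(125,255,255),100,(200,130,350,230)): print('side',cv2.boundingRect(c),rect_world(s,c,12))
cv2.imwrite('pics/crop0.png',cv2.resize(im['img'][160:300,180:460],None,fx=2.85,fy=2.85,interpolation=cv2.INTER_CUBIC))
E
```

```text
blue (319, 229, 25, 18) 303.0 ((440.654052734375, -186.9207000732422), (52.76222610473633, 83.64579010009766), 11.601184844970703)
blue (371, 216, 24, 18) 309.0 ((493.5171203613281, -373.1097412109375), (85.33560180664062, 53.95634078979492), 81.83451843261719)
wood (406, 205, 29, 27) 359.5 ((518.3383178710938, -507.8856506347656), (89.42597198486328, 60.20932388305664), 51.88936233520508)
wood (195, 185, 85, 47) 2794.5 ((539.6229248046875, 155.72381591796875), (298.3307800292969, 159.70553588867188), 88.82789611816406)
inlay (250, 201, 25, 17) 351.5 ((538.3616333007812, 65.70793151855469), (58.485069274902344, 87.4696044921875), 1.3309499025344849)
side (309, 186, 22, 21) ((442.92572021484375, -184.4518585205078), (56.268585205078125, 93.54106903076172), 11.123547554016113)
side (296, 150, 20, 18) ((494.7793273925781, -369.81097412109375), (95.50423431396484, 55.57698059082031), 82.10597229003906)
```

View pics/crop0.png

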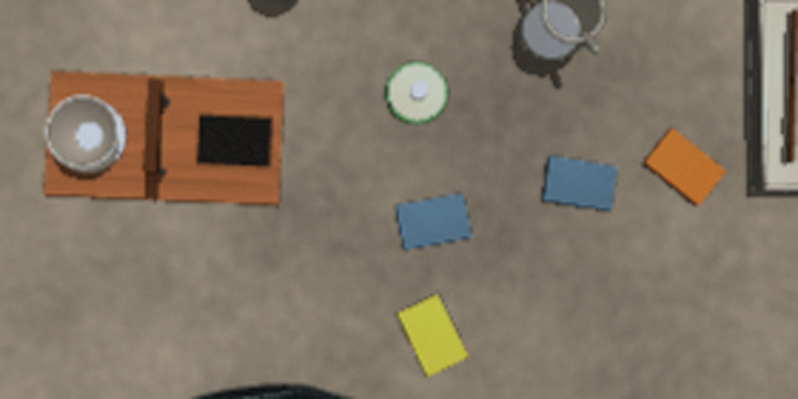

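```bash
cat >> h.py <<'E'
import time
PI=np.pi
def ori(psi_deg): return [PI,0,np.radians(psi_deg)]
def xt(psi_deg): a=np.radians(psi_deg); return np.array([np.cos(a),np.sin(a)])
def viewpos(c,psi,z=110,off=60):
    p=np.array(c[:2])-off*xt(psi); return [p[0],p[1],z]
def snap(n,cam='wrist'):
    im=robot.get_image(cam); cv2.imwrite(f'pics/{n}.png',im['img'])
    import pickle; pickle.dump(im,open(n+'.pkl','wb')); return im
def safe_up(z):
    p=robot.current_tcp_pos(); robot.move_linear([p[0],p[1],z],speed=200)
E
python3 - <<'E'
from h import *
for nm,c,ps in [('A',(442,-186),11.4-90),('B',(494,-372),-8.1-90),('bay',(538,66),-90)]:
  for d in (0,180):
    for off,z in ((60,110),(0,5)):
      print(nm,ps+d,off,np.round(robot.inverse_kinematics(viewpos(c,ps+d,z,off),ori(ps+d)),2) if robot.inverse_kinematics(viewpos(c,ps+d,z,off),ori(ps+d)) is not None else None)
for d in (0,180): print('h',d,robot.inverse_kinematics([540,156,116],ori(d)))
p=(442,-186);ps=11.4-90
robot.move_ptp(viewpos(p,ps),ori(ps)); robot.sleep(.2)
snap('A1'); print(robot.current_t(),robot.current_tcp_pos(),robot.current_eef_rot())
E
```

```text
A -78.6 60 [-0.54  0.19  1.92 -0.    1.03  2.41]
A -78.6 0 [-0.63  0.4   1.96 -0.    0.79  2.31]
A 101.4 60 [-0.71  0.3   1.77  0.    1.08 -0.91]
A 101.4 0 [-0.63  0.4   1.96  0.    0.79 -0.83]
B -98.1 60 [-0.74  0.42  1.58 -0.    1.14  2.54]
B -98.1 0 [-0.83  0.59  1.6  -0.    0.96  2.46]
B 81.9 60 [-0.9   0.52  1.42  0.    1.2  -0.76]
B 81.9 0 [-0.83  0.59  1.6   0.    0.96 -0.68]
bay -90 60 [ 0.03  0.36  1.68 -0.    1.1  -3.11]
bay -90 0 [-0.08  0.48  1.8  -0.    0.86  3.06]
bay 90 60 [-0.2   0.34  1.71 -0.    1.09 -0.2 ]
bay 90 0 [-0.08  0.48  1.8  -0.    0.86 -0.08]
h 0 [ 8.28083878e-02  3.68253116e-01  1.64683595e+00 -4.44089210e-16
  1.12650359e+00  1.65360471e+00]
h 180 [ 0.08280839  0.36825312  1.64683595  0.          1.12650359 -1.48798794]
2.625 [ 430.15137694 -127.51639296  110.03575743] [-3.14153324e+00 -8.33797957e-05 -1.37227087e+00]
```

View pics/A1.png

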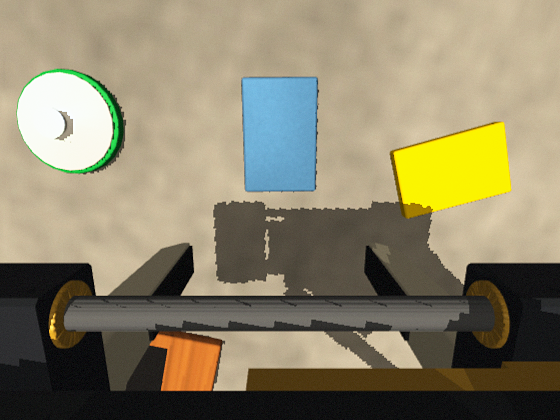

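The wrist view shows blue coaster A at about (280,134), clear of the fingers. The lid is at (65,122) and the yellow tile at (452,170). I'll view the bay from the same relative pose, so calibration bias cancels.

```bash
python3 - <<'E'
from h import *
ps=-84; 
robot.move_ptp(viewpos((540,66),ps,150),ori(ps)); 
print(np.round(robot.current_qpos(),3))
robot.move_linear(viewpos((540,66),ps,110));robot.sleep(.2)
im=snap('bay1'); print(robot.current_t())
hsv=cv2.cvtColor(im['img'],cv2.COLOR_BGR2HSV); print(hsv[130,280],hsv[130,220])
E
```

```text
[ 2.700e-02  3.110e-01  1.640e+00 -1.000e-03  1.191e+00  3.064e+00]
4.3583
[26 45 45] [ 17 181 252]
```

View pics/bay1.png

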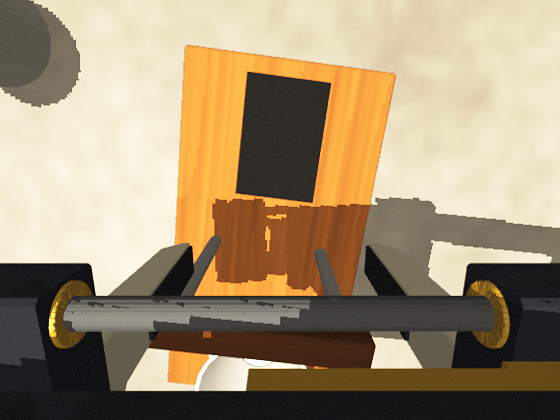

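The inlay is a clean dark quad centred near (283,137), with the handle posts below it at (200,265) and (325,270).

```bash
cat >> h.py <<'E'
def fitrect(im,c,z):
    "ordered corners by 4-gon approx refined with edge-line fits, in world"
    P=np.array([onplane(im,u,v,z)[:2] for u,v in c.reshape(-1,2).astype(float)])
    r=cv2.minAreaRect(P.astype(np.float32)); B=cv2.boxPoints(r); lines=[]
    for i in range(4):
        a,b=B[i],B[(i+1)%4]; L=np.linalg.norm(b-a); t=(b-a)/L; n=np.array([-t[1],t[0]])
        s=(P-a)@t; d=np.abs((P-a)@n); k=(s>.12*L)&(s<.88*L)&(d<6)
        vx,vy,x,y=cv2.fitLine(P[k].astype(np.float32),cv2.DIST_HUBER,0,.01,.01).ravel()
        lines.append((np.array([x,y]),np.array([vx,vy])))
    C=[]
    for i in range(4):
        (p,u),(q,w)=lines[i],lines[(i+1)%4]
        C.append(p+u*np.linalg.solve(np.c_[u,-w],q-p)[0])
    C=np.array(C); ctr=C.mean(0)
    e=[C[(i+1)%4]-C[i] for i in range(4)]; l=[np.linalg.norm(x) for x in e]
    i=0 if l[0]+l[2]>l[1]+l[3] else 1
    def ang(v): return np.degrees(np.arctan2(v[1],v[0]))
    def yw(v): return (ang(v)-90+90)%180-90   # yaw given long direction
    yl=[yw(e[i]),yw(e[i+2])]; ys=[(ang(e[(i+1)%4])+90)%180-90,(ang(e[(i+3)%4])+90)%180-90]
    return ctr,np.round(l,1),np.round(yl,2),np.round(ys,2)
BLUE=((95,80,60),(125,255,255))
E
python3 - <<'E'
from h import *
import pickle
im=pickle.load(open('A1.pkl','rb'))
for c in blobs(im,*BLUE,2000): print(fitrect(im,c,12))
im=pickle.load(open('bay1.pkl','rb'))
for c in blobs(im,(0,0,0),(180,120,75),3000,(200,60,350,215)): print('inlay',cv2.boundingRect(c),fitrect(im,c,12))
hsv=cv2.cvtColor(im['img'],cv2.COLOR_BGR2HSV)
for c in blobs(im,(8,120,100),(25,255,255),8000): print(cv2.boundingRect(c))
E
```

```text
(array([ 442.0654 , -188.83176], dtype=float32), array([56.5, 86.2, 56.3, 86.2], dtype=float32), array([12.03, 11.87], dtype=float32), array([11.36, 11.36], dtype=float32))
inlay (236, 72, 95, 130) (array([539.2854  ,  66.255135], dtype=float32), array([92.3, 62.1, 92.2, 62.4], dtype=float32), array([-1.15, -1.38], dtype=float32), array([-1.15, -1.27], dtype=float32))
(175, 45, 221, 251)
```

```bash
python3 - <<'E'
from h import *
safe_up(150)
c=(442.1,-188.8); ps=11.65-90
robot.move_ptp([*c,60],ori(ps)); 
print(robot.move_linear([*c,3],speed=80,f_stop=8)); robot.move_gripper(0.3); robot.sleep(.1)
print(robot.current_gripper_width()*93,robot.current_tcp_pos(),robot.current_contact_force(),robot.current_t())
safe_up(60); print(robot.current_gripper_width()*93)
robot.sleep(.1); snap('gA'); snap('gAs','side'); print(robot.current_t())
E
```

```text
False
57.552242413742704 [ 442.11041192 -188.84364317    3.09894417] [-0.71246112 -0.33143906  2.35292405] 7.6167
57.806313234300205
8.25
```

View pics/gA.png

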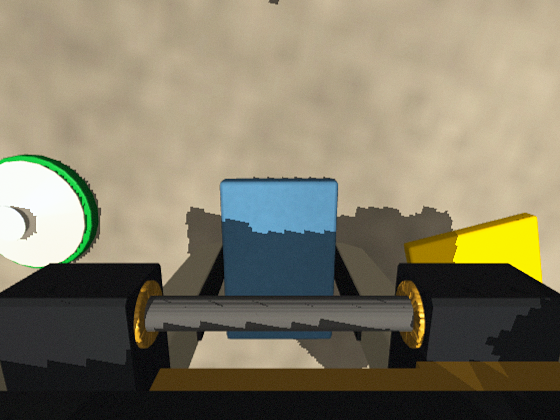

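Coaster A is held square between the fingers: front edge at row 180, rear edge at about row 338. Now I'll place it.

```bash
python3 - <<'E'
from h import *
c=(539.3,66.3); ps=-1.25-90
robot.move_ptp([*c,70],ori(ps)); robot.sleep(.15)
print(np.round(robot.current_qpos(),3))
robot.move_linear([*c,20],speed=100)
print(robot.move_linear([*c,14.6],speed=15,f_stop=3)); print(robot.current_tcp_pos(),robot.current_contact_force())
robot.move_gripper(0.78); robot.sleep(.15)
safe_up(60)
p=-84
v=viewpos(c,p,122); robot.move_linear([c[0],c[1],122],speed=200); robot.move_linear(v,ori(p),speed=150); robot.sleep(.15)
im=snap('pA')
for k in blobs(im,*BLUE,2000): print(cv2.boundingRect(k),fitrect(im,k,24))
print(robot.current_t())
E
```

```text
[-0.086  0.392  1.743 -0.     1.006  3.08 ]
True
[539.67967275  66.31441534  15.12506276] [-0.5241786  -0.22875418  5.07898159]
(237, 77, 86, 122) (array([539.88324,  66.47028], dtype=float32), array([86.9, 57.2, 86.9, 57.2], dtype=float32), array([-1.17, -1.17], dtype=float32), array([-1.11, -1.1 ], dtype=float32))
12.7417
```

View pics/pA.png

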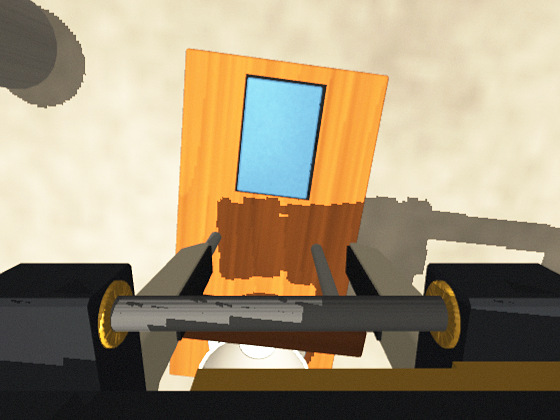

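Coaster A lies on the inlay, measured within 0.6 mm of its centre with matching yaw. Next is coaster B.

```bash
python3 - <<'E'
from h import *
safe_up(160); robot.move_gripper(1.0)
p=(494,-373); ps=-8.1-90
robot.move_ptp(viewpos(p,ps,110),ori(ps)); robot.sleep(.2)
im=snap('B1')
for k in blobs(im,*BLUE,2000): print(cv2.boundingRect(k),fitrect(im,k,12))
print(robot.current_t())
E
```

```text
(241, 76, 76, 114) (array([ 494.8286, -375.1231], dtype=float32), array([86.1, 56.4, 86.1, 56.4], dtype=float32), array([-7.78, -7.8 ], dtype=float32), array([-8.01, -8.01], dtype=float32))
15.5333
```

View pics/B1.png

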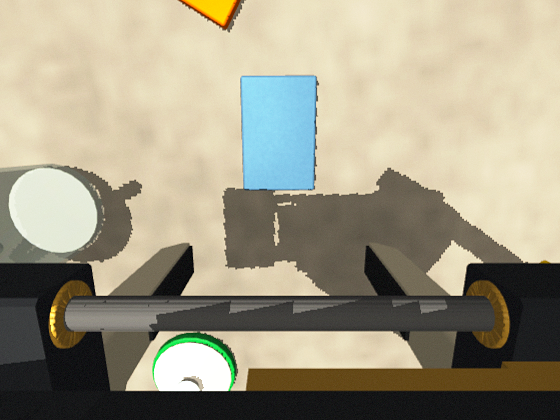

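Coaster B is blue at (279,133). The orange tile is at (215,8) and the pitcher at (50,210), both well clear. I'll pick B.

```bash
python3 - <<'E'
from h import *
import pickle
c=(494.8,-375.1); ps=-7.9-90
robot.move_linear([*c,60],ori(ps)); 
print(robot.move_linear([*c,3],speed=80,f_stop=8)); robot.move_gripper(0.3); robot.sleep(.1)
print(robot.current_gripper_width()*93,robot.current_tcp_pos())
safe_up(60); robot.sleep(.1); im=snap('gB'); print(robot.current_gripper_width()*93,robot.current_t())
for n in ('gA','gB'):
    im=pickle.load(open(n+'.pkl','rb'))
    for k in blobs(im,*BLUE,1000): 
        x=k.reshape(-1,2); f=x[(x[:,1]<195)&(x[:,0]>235)&(x[:,0]<325)]
        print(n,cv2.boundingRect(k),f[:,1].mean() if len(f) else None)
    g=cv2.cvtColor(im['img'],cv2.COLOR_BGR2HSV)
    for u in (245,280,315): 
        col=cv2.inRange(g,np.array((95,60,30)),np.array((125,255,255)))[:,u]; r=np.where(col)[0]; print(u,r.min(),r.max())
E
```

```text
False
57.60213042555425 [ 494.81441427 -375.12076596    3.12941925]
57.26895775248971 18.425
gA (220, 179, 118, 117) 179.0
245 179 337
280 179 337
315 179 338
gB (220, 178, 118, 118) 178.0
245 178 337
280 178 337
315 178 337
```

View pics/gB.png

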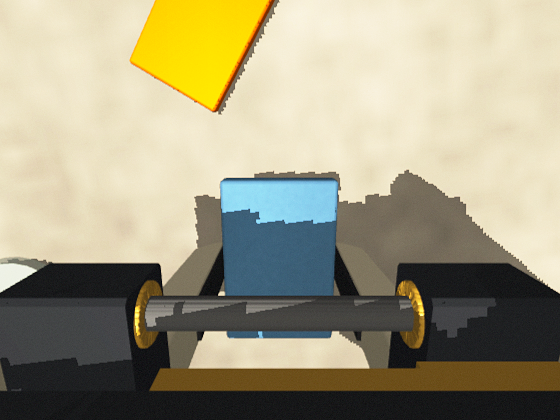

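B's in-hand view matches A's to within 1 px (about 0.5 mm), so I'll use the same placing pose, 12 mm higher.

```bash
python3 - <<'E'
from h import *
c=(539.3,66.3); ps=-1.25-90
safe_up(90)
robot.move_ptp([*c,85],ori(ps)); robot.sleep(.15)
robot.move_linear([*c,32],speed=100); print(robot.current_tcp_pos())
print(robot.move_linear([*c,26.6],speed=15,f_stop=3)); print(robot.current_tcp_pos(),robot.current_contact_force())
robot.move_gripper(0.78); robot.sleep(.15)
safe_up(70)
p=-84
robot.move_linear([c[0],c[1],134],speed=200); robot.move_linear(viewpos(c,p,134),ori(p),speed=150); robot.sleep(.15)
im=snap('pB'); s=snap('pBs','side')
for k in blobs(im,*BLUE,2000): print(cv2.boundingRect(k),fitrect(im,k,36))
print(robot.current_t())
cv2.imwrite('pics/pBc.png',np.hstack([cv2.resize(im['img'][50:220,200:350],None,fx=2.6,fy=2.6),cv2.resize(s['img'][225:345,225:335],(390,442))]))
E
```

```text
[539.62216582  66.17266981  32.21041541]
True
[539.66341115  66.29149765  27.13400962] [0.44340152 0.17417165 4.93786974]
(237, 77, 86, 121) (array([539.628   ,  66.035034], dtype=float32), array([85.9, 56.8, 85.7, 56.7], dtype=float32), array([-1.27, -1.18], dtype=float32), array([-1.21, -1.4 ], dtype=float32))
23.8583
```

View pics/pBc.png

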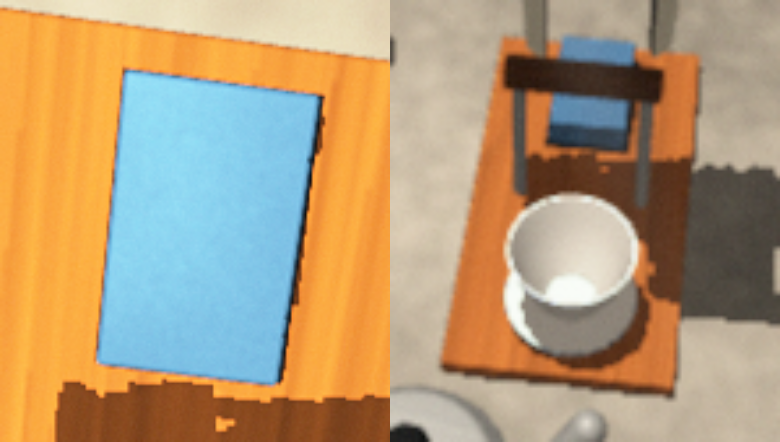

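The top coaster measures (539.6, 66.0) against (539.9, 66.5) for the lower one, with yaws agreeing, so the edges are flush to about 0.5 mm. Next I'll look at the handle.

```bash
python3 - <<'E'
from h import *
safe_up(250); robot.move_gripper(1.0)
ps=-1.25; h=(541.3,156.3)
robot.move_ptp(viewpos(h,ps,243),ori(ps)); robot.sleep(.2)
im=snap('h1'); print(robot.current_t(), np.round(robot.current_qpos(),2))
print(proj(im,[*h,145]))
E
```

```text
26.6583 [ 0.1   0.16  1.6  -0.    1.38  1.69]
[278.67079003 139.53576268]
```

View pics/h1.png

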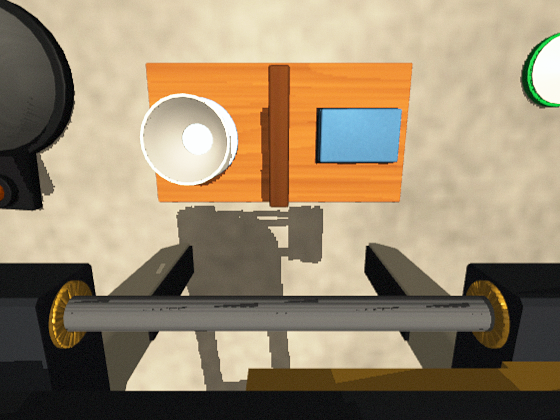

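The bar spans columns 268–289 and rows 66–206, centred near (279,136). That agrees with my prediction of (279,140), so I'll measure it precisely.

```bash
python3 - <<'E'
from h import *
import pickle
im=pickle.load(open('h1.pkl','rb'))
g=cv2.cvtColor(im['img'],cv2.COLOR_BGR2HSV)
print(g[136,262:294:2].tolist())
m=[c for c in blobs(im,(0,60,30),(14,255,150),800,(255,55,300,215))]
for c in m: print(cv2.boundingRect(c),fitrect(im,c,145), rect_world(im,c,145))
cv2.imwrite('pics/h1c.png',cv2.resize(im['img'][50:220,240:320],None,fx=3.5,fy=3.5))
E
```

```text
[[12, 203, 112], [12, 205, 117], [13, 200, 121], [12, 198, 99], [11, 195, 123], [11, 188, 145], [11, 189, 140], [11, 202, 134], [11, 190, 141], [11, 199, 142], [11, 190, 145], [11, 193, 147], [12, 201, 146], [10, 186, 85], [15, 193, 248], [15, 196, 245]]
(260, 65, 30, 142) (array([541.978  , 159.15742], dtype=float32), array([ 19.5, 101.4,  22.8, 111.1], dtype=float32), array([87.91, 89.1 ], dtype=float32), array([ 69.6 , -84.61], dtype=float32)) ((541.6677856445312, 159.61868286132812), (22.212621688842773, 107.9057846069336), 88.58924102783203)
```

View pics/h1c.png

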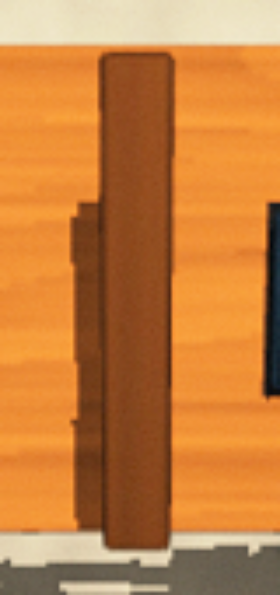

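```bash
python3 - <<'E'
from h import *
import pickle
im=pickle.load(open('h1.pkl','rb'))
a=onplane(im,279,65.4,145); b=onplane(im,279,206.3,145); m=(a+b)/2; print(a,b,m)
ps=-1.25; c=(float(m[0]),float(m[1])); 
robot.move_linear([*c,220],ori(ps),speed=150)
print(robot.move_linear([*c,116],speed=80,f_stop=8))
robot.move_gripper(0.05); robot.sleep(.2)
print(robot.current_gripper_width()*93,robot.current_tcp_pos(),robot.current_contact_force(),robot.current_t())
t=snap('g1','top'); snap('g1s','side')
E
```

```text
[595.2314106  154.82894871 145.        ] [487.39794093 157.25298368 145.        ] [541.31467577 156.04096619 145.        ]
False
15.867219610711969 [541.30317567 156.10955483 115.959123  ] [ 0.206092    0.68465662 -0.20493025] 30.0583
```

View pics/g1s.png

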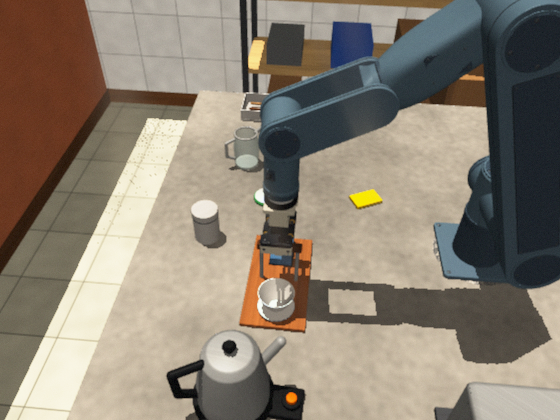

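The bar is gripped at 15.9 mm, and the gaiwan at (276,300) and the coasters are undisturbed. I'll lift a little first, check, then go the rest of the way.

```bash
python3 - <<'E'
from h import *
p=robot.current_tcp_pos()
robot.move_linear([p[0],p[1],p[2]+15],speed=25); robot.sleep(.2)
print(robot.current_contact_force(),robot.current_ft_torque(),robot.current_gripper_width()*93)
snap('l1','side'); i=snap('l1w')
robot.move_linear([p[0],p[1],p[2]+101],speed=40); robot.sleep(.5)
print(robot.current_tcp_pos(),robot.current_contact_force(),robot.current_ft_torque(),robot.current_gripper_width()*93,robot.current_t())
a=snap('l2','side'); w=snap('l2w'); t=snap('l2t','top')
cv2.imwrite('pics/l2c.png',np.hstack([cv2.resize(a['img'][170:350,200:350],(400,480)),cv2.resize(w['img'],(400,300)).copy() if 0 else cv2.resize(t['img'][150:260,170:300],(400,480))]))
E
```

```text
[-0.61229574  0.76936469 -6.3414739 ] [ 0.00992712 -0.02131549  0.03861491] 15.96294625310304
[541.34434613 156.11413634 216.98546672] [-0.27448114  1.34825709 -7.07315442] [-0.03936492 -0.06236821  0.00869297] 15.667723574690044 34.0083
```

View pics/l2c.png

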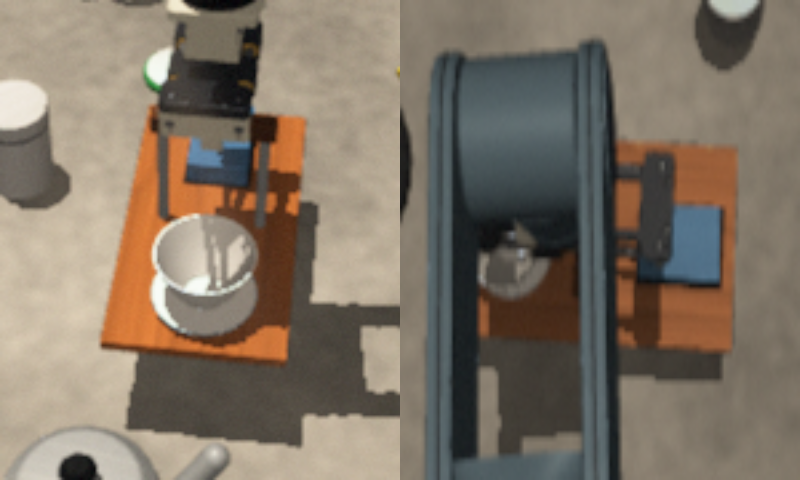

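View pics/l2w.png

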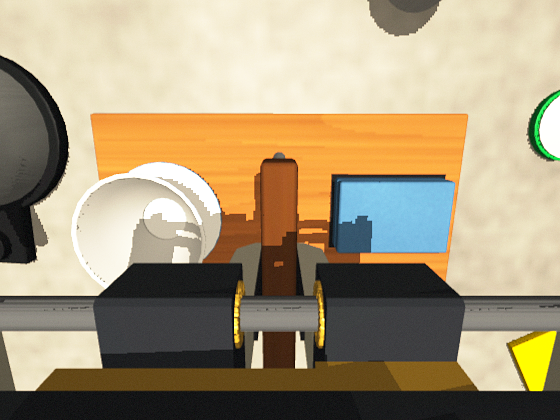

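The lifted board's far edge is horizontal in the wrist view ((92,114) to (467,114)), with the stack and gaiwan in place. One last check covers level and drift.

```bash
python3 - <<'E'
from h import *
import pickle
robot.sleep(1.0)
w2=snap('l3w'); w1=pickle.load(open('l2w.pkl','rb')); s=snap('l3s','side')
L=pickle.load(open('l1w.pkl','rb'))
for n,im in (('lift15',L),('lift101',w1),('+1s',w2)):
    for c in blobs(im,*BLUE,1500,(300,150,480,262)): print(n,cv2.boundingRect(c))
    for c in blobs(im,(8,120,90),(25,255,255),4000,(60,90,500,262)): print(n,'wood',cv2.boundingRect(c))
p=robot.current_tcp_pos(); z=p[2]-116+12
a=onplane(w2,92,114,z);b=onplane(w2,467,114,z); print(a,b,np.linalg.norm(a-b))
y=np.radians(-1.25); R=np.array([[np.cos(y),-np.sin(y)],[np.sin(y),np.cos(y)]])
for q in ((80,150),(80,-150)): print('expected far corner',R@np.array(q)+p[:2])
print(p,robot.current_eef_rot(),np.abs(robot.current_joint_vel()).max(),robot.current_contact_force(),robot.current_t())
# side view: bottom corners predicted if level
for q in ((80,150),(-80,150),(80,-150)): print(q,proj(s,[*(R@np.array(q)+p[:2]),z]))
E
```

```text
lift15 (333, 177, 122, 76)
lift15 wood (90, 114, 378, 148)
lift101 (333, 177, 122, 76)
lift101 wood (90, 113, 378, 149)
+1s (333, 177, 122, 76)
+1s wood (90, 114, 378, 148)
[623.87987998 301.69341388 112.99315277] [617.37337972   6.0335805  112.99315277] 295.73141804673867
expected far corner [624.59563717 304.33358722]
expected far corner [618.05117166   4.4049791 ]
[541.34244225 156.11447396 216.99315277] [-3.14158600e+00 -2.68403809e-05 -2.18270682e-02] 0.0018667121026032815 [ 0.60723371  1.21927071 -7.68806791] 35.2583
(80, 150) [237.00076008 297.94870239]
(-80, 150) [307.24473822 304.97021681]
(80, -150) [255.80301245 208.7129421 ]
```

View pics/l3s.png

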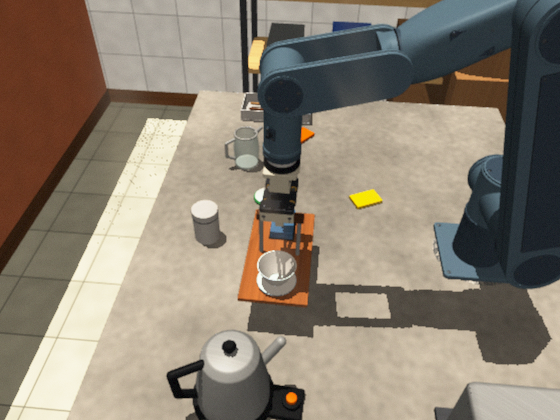

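The side view matches a level board: corners are at about (240,297) and (307,303), against (237,298) and (307,305) predicted. Nothing is drifting.

```bash
python3 -c "
from h import *
robot.hand_in(); print(robot.current_t())"
```

```text
the job is handed in; nothing more can be done
the job is handed in; nothing more can be done
```

I stacked the two blue coasters on the carrier's inlay and let go. I then lifted the carrier by its handle to 101 mm and handed the job in at about 35 s of the 67 s allowed. The arm is still holding it there.

- **Coasters:** The upper one measured within about 0.5 mm of the lower in position and 0.2° in angle. The lower one is about 0.6 mm off the inlay's centre. I had no oblique view to confirm the edges directly.
- **Lift:** In the wrist and side pictures the board's corners matched a level board within about 3 mm and 3 px. In the wrist view the coasters stayed at the same pixels from 15 mm up to the final height and one second later. The gaiwan stood upright in the last pictures, and the measured load was about 7 N.
- **Disagreements:** The overhead, side and wrist cameras differed by 2–4 mm on the coasters' absolute positions. I used the same relative wrist view for picking and placing, so that error should have cancelled.
- **Other items:** I touched nothing else on the counter, and the last side picture showed nothing out of place.

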